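Hold the control box's cover ready for its screws

TASK

Help close up the grinder's control box: first swing the hinged retaining bar inside it down until it lies fully home in its catch, over the relay. Then pick up the cover plate by its handle and hold it level over the box, turned so that all four holes stand right over the threaded holes of the bosses and hovering about 15 mm above them without touching the box, so that a colleague can start the screws; finish while still holding it there, quite still. Leave the other things on the bench where they are.

Things in the scene. Friction and masses are not known exactly. Their poses are not given: they have to be found in the camera images.
- box: grey open-topped control box, 140 (x) x 110 (y) x 48 (z) mm, walls 5 mm, fixed to the bench left or right of the cover. Origin: centre of its underside; z up, x along its length towards the wide pair of bosses and a round black gland (projects 15 mm). Four bosses 17 mm across, tops level with the rim, each with a 6 mm bore. Inside: a relay on its socket, 38 mm high, and over it the bar
- bar (a joint): angle of the flat steel retaining bar (14 wide, 6 mm thick) hinged in the box near the narrow pair of bosses. 0 = home: level along the box's +x, in its catch, top face 44 mm above the bench, 4 mm under the rim; grows as it swings up (pi/2 upright). Hard stop at 0. Stiff hinge (0.04 Nm), no spring: stays at any angle. Starts at 0.9 to 1.4 and stands in the cover's way
- bar_hinge (a point): on the bar's hinge axis, mid-width: box frame (-44, 0, 41) mm. The axis runs along the box's y. The point's axes are the box's
- bar_tip (a point): free end of the bar, mid thickness, 89 mm from the hinge axis. At home the bar lies between the catch's two lugs, 20 mm clear apart, at box x = 40 mm, tops 46 mm above the bench
- cover: loose aluminium cover plate, 130 (x) x 100 (y) x 4 (z) mm, about 0.18 kg, flat on the bench, handle up. Origin: centre of its underside; z up, x along its length towards its wide pair of holes. Four 14 mm through holes in the pattern of the box's bosses: it fits only one way round. Black grab handle on top, over the centre of mass
- cover_grip (a point): middle of the handle's bar, 38 mm above the plate's underside; axes are the cover's. The bar runs along x: 74 long, 12 wide (y), 14 high (31 to 45 mm above the underside), on two posts 10 mm thick at x = +-30 mm
- cover_hole0 (a point): centre of a cover hole at the plate's underside: wide pair, left (+y), cover frame (50, 38, 0) mm; belongs over box_thread0
- box_thread0 (a point): centre of the mouth of a boss's bore: wide pair, left (+y), box frame (50, 38, 48) mm
- cover_hole1 (a point): centre of a cover hole at the plate's underside: wide pair, right (-y), cover frame (50, -38, 0) mm; belongs over box_thread1
- box_thread1 (a point): centre of the mouth of a boss's bore: wide pair, right (-y), box frame (50, -38, 48) mm
- cover_hole2 (a point): centre of a cover hole at the plate's underside: narrow pair, left (+y), cover frame (-50, 22, 0) mm; belongs over box_thread2
- box_thread2 (a point): centre of the mouth of a boss's bore: narrow pair, left (+y), box frame (-50, 22, 48) mm
- cover_hole3 (a point): centre of a cover hole at the plate's underside: narrow pair, right (-y), cover frame (-50, -22, 0) mm; belongs over box_thread3
- box_thread3 (a point): centre of the mouth of a boss's bore: narrow pair, right (-y), box frame (-50, -22, 48) mm
- screwdriver: loose screwdriver, 180 mm long, its handle 26 mm thick, lying on the bench beyond the work; origin under its middle. Leave alone
- flux_jar: loose dark screw-cap jar, 54 mm across, 74 mm high, origin centre of its underside. Leave alone
- setting_block: loose beech block 32x60x22 mm near the front edge of the bench, origin centre of its underside. Leave alone
- mask_tape: loose roll of masking tape 93 mm across, 19 mm high, origin centre of its underside. Leave alone

How it is judged:
On the way, in this order (a step that is already met when the one before it is completed fails the run):
1. the retaining bar lies home in its catch (within 0.07 rad) while the cover still lies on the bench (value of joint bar below 0.07 rad and height (world z) of cover below 0.01 m), for 0.2 s.
2. the cover is lifted clear of the bench in the gripper (height (world z) of cover above 0.03 m and contact force between the fingers and cover above 1 N), for 0.2 s.
At the end, for the whole second after the job is handed in: The bar is home (under 0.07 rad). The cover is held in the fingers, still and level (under 0.09 rad), each of its four holes within 4 mm sideways of its own threaded hole and 5 to 25 mm above it, the cover touching no part of the box (value of joint bar below 0.07 rad and horizontal distance between cover_hole0 and box_thread0 below 0.004 m and z of cover_hole0 in the frame of box_thread0 between 0.005 and 0.025 m and horizontal distance between cover_hole1 and box_thread1 below 0.004 m and z of cover_hole1 in the frame of box_thread1 between 0.005 and 0.025 m and horizontal distance between cover_hole2 and box_thread2 below 0.004 m and z of cover_hole2 in the frame of box_thread2 between 0.005 and 0.025 m and horizontal distance between cover_hole3 and box_thread3 below 0.004 m and z of cover_hole3 in the frame of box_thread3 between 0.005 and 0.025 m and angle between cover's own z axis and vertical below 0.09 rad and contact force between the fingers and cover above 1 N and contact force between cover and box below 0.05 N and linear speed of cover below 0.01 m/s and angular speed of cover below 0.1 rad/s); the arm keeps its last pose, push and grip.
It fails at once if the screwdriver is shifted more than 30 mm (distance of screwdriver from where it was at the start of the episode above 0.03 m).
It fails at once if the flux jar is shifted more than 30 mm (distance of flux_jar from where it was at the start of the episode above 0.03 m).
It fails at once if the setting block is shifted more than 30 mm (distance of setting_block from where it was at the start of the episode above 0.03 m).
It fails at once if the mask tape is shifted more than 30 mm (distance of mask_tape from where it was at the start of the episode above 0.03 m).
It also fails if it takes over 48 s, if anything falls off the work surface, if the arm or the gripper's body presses on something with over 40 N, if the wrist force passes 120 N, or if a joint passes its speed limit or range.

ROBOT

A 7-joint arm with a two-finger parallel gripper is mounted at the origin on a cart in front of the work surface, level with it; the furniture and walls round the work are solid. World frame = base frame: x ahead of the robot, y to its left, z up, the work surface at z = 0. Lengths are in m, angles in rad, forces in N, time in s.
With the tool pointing down it reaches from about 0.35 to 0.9 m from the base axis. Payload 8.1 kg.
Tool frame: the origin (TCP) lies at the very end of the fingers, on their centre line; the grasp point (between the pads) lies 19 mm behind it (grasp_offset is the distance from the TCP to the grasp point, in m); z points along the fingers, y is the line along which they close (so a half turn about z gives the same grasp; the last joint's range is limited). The gripper opens to 92 mm and grips with 3 to 60 N. Pads are 19 mm wide; open, the fingers measure 130 mm over their backs; the gripper's body (75 mm by 190 mm) begins 47 mm behind the grasp point.
Start: joints at [-1.392, 0.434, 0.025, 1.573, -0.012, 1.134, -0.075], TCP at [0.174, 0.6, 0.227] pointing down, gripper open.
Joint ranges: [-2.62, 2.62], [-0.44, 2.09], [-1.27, 1.32], [0.08, 2.57], [-1.32, 4.46], [0.12, 2], [-2.74, 2.74]. Speed limits (rad/s): [2.22, 2.22, 3.01, 3.01, 3.14, 3.14, 3.14].

INTERFACE

Orientations are given as a rotation vector (axis times angle).
In Python, from cell import observe, get_image, camera_params, sign_off, silhouettes, grasp_offset gives the robot as it stands. The module is installed in compiled form; this text tells all that it offers.
- The arm moves only by the tool jog_arm, never from a script. Its argument "motion" is a list that holds one entry, the list of rows, each a list of 7 numbers: the shift along the tool's x, y, z in m, then the turn, a rotation vector about the tool's x, y, z in rad, then the closure, from -1 (fully open) to 1 (shut), so that 0 is half open. In form: [[[dx, dy, dz, wx, wy, wz, hand], ...]]. A call has 1 to 10 rows; each row is the pose to reach, as a shift and turn from the pose commanded when the call began, along the tool's axes at that moment; what a row does not reach only later rows make up. A row lasts 1/12 s, in which the tool goes at most 41.7 mm and 7.16 degrees, less where a joint would pass 70% of its speed; a pose out of reach is approached as far as the arm can. A call with a gripper value outside its range is refused whole. The fingers move at their own pace and stop on an object; "force" is the grip in N (left out, the last holds). Time passes only in rows, so rows that repeat a pose let the fingers close. It gives the time, the measured TCP pose, the force, the opening and the grip force at its end, in the units of the state.
- observe(): the state, without advancing time (a new reading comes with each control period).
- get_image(name): name is "side" or "top"; returns the picture (480x640x3 uint8, red, green, blue); there is no depth.
- camera_params(name): a dict with "vertical_fov" (degrees; the focal length in pixels is half the picture's height over the tangent of half this angle, whatever the lens; pixels are square), "cx", "cy" (the principal point, pixels), "dist_coeffs" ([k1, k2, p1, p2, k3] as OpenCV has them; the pictures are not rectified), "T" (4x4, takes a point from camera to world coordinates). Camera axes: x right, y down, z forward; pixel columns grow to the right and rows downward; lengths in m; the calibration is good to about 2 mm. A picture is of the moment at which its call begins. camera_params takes no time and is no camera call.
- sign_off(): hands the job in; it is judged then, once.
Trained networks look in the newest picture that a camera, given by its name, has taken for a name from the list of things; names that differ only in an ending like _2 or _b are one class to them, and where a whole thing is asked for, a point or a joint stands for the part that bears it (a point fixed in the world has none). Each returns a list of dicts, best first, with "p" (0 to 1); they miss things now and then, are a little off and sometimes report something else, mostly with a low value. They report only what shows in the picture. A call takes as long as a camera call.
- silhouettes(query, camera): "mask" (480x640 bool, what is visible of it) and "pixel" ([column, row] in pixels, amid what is visible of it).
The state is a dict: "clock": time; "joints": joint angles; "dq": joint speeds; "joint_efforts": joint torques, N m; "position": TCP position; "ee_rot": TCP orientation; "force": force on the tool from outside, world axes, zero at the start; "ft_torque": the same for the moment, N m; "width": opening from 0.0 (shut) to 1.0 (fully open); "gripper_force": force on a finger pad.
Only numpy, scipy, OpenCV 4.12 (cv2) and the standard library are available. Lean on these libraries where they do the work, as an engineer would, in place of code of your own. Each camera call takes 0.05 s, during which the arm holds its last target. There are 200 camera calls.

## Working session

There is one attempt and no reset: what is moved stays moved. The work goes in short steps, Python scripts to look and compute and a tool call to move; the robot and the scene stay as the last step left them, time stands still between calls to the robot, and variables do not carry over. Pictures are saved under pics/ and viewed, at most 10 in all, crops included, and the job is handed in when it is done.

Besides the shell and the picture viewer there is one more tool, called after "Emit:" in YAML: its name, and indented under it one key for each argument. jog_arm: Moves the arm, as the interface text tells. Its arguments: {"type":"object","properties":{"motion":{"type":"array"},"force":{"type":"number"}},"required":["motion"]}

```bash
mkdir -p pics; cat > h.py <<'E'
import numpy as np, cv2
from cell import *
from scipy.spatial.transform import Rotation as R
def K(c):
    p=camera_params(c); f=240/np.tan(np.radians(p["vertical_fov"])/2)
    return np.array([[f,0,p["cx"]],[0,f,p["cy"]],[0,0,1.]]),np.array(p["dist_coeffs"],float),np.array(p["T"])
def plane(c,px,z):
    k,d,T=K(c); u=cv2.undistortPoints(np.array(px,float).reshape(-1,1,2),k,d).reshape(-1,2)
    r=np.c_[u,np.ones(len(u))]@T[:3,:3].T; o=T[:3,3]
    return o+r*((z-o[2])/r[:,2])[:,None]
def proj(c,P):
    k,d,T=K(c); Q=(np.array(P,float).reshape(-1,3)-T[:3,3])@T[:3,:3]
    return cv2.projectPoints(Q,np.zeros(3),np.zeros(3),k,d)[0].reshape(-1,2)
E
python3 - <<'E'
from h import *
for c in("side","top"):
    im=get_image(c); cv2.imwrite(f"pics/{c}0.png",im[:,:,::-1]); print(c,K(c)[2].round(3).tolist(),K(c)[0][0,0])
    for q in("box","cover","bar","cover_grip","flux_jar","mask_tape","screwdriver","setting_block","bar_tip","cover_hole0","box_thread0"):
        for s in silhouettes(q,c)[:2]:
            if s["p"]>.3: print(c,q,round(s["p"],2),np.round(s["pixel"]),s["mask"].sum(), plane(c,[s["pixel"]],0.0)[0].round(3))
s=observe();print(s["clock"],s["position"],s["ee_rot"],s["width"],s["force"],grasp_offset)
E
```

```text
side [[0.937, -0.131, 0.323, 0.293], [-0.348, -0.342, 0.873, -0.552], [-0.004, -0.93, -0.367, 0.363], [0.0, 0.0, 0.0, 1.0]] 458.13883885183617
side box 0.68 [312. 319.] 7334 [0.497 0.009 0.   ]
side cover 0.91 [256. 240.] 1488 [0.495 0.353 0.   ]
side bar 0.84 [299. 280.] 463 [0.521 0.139 0.   ]
side cover_grip 0.77 [259. 242.] 1481 [0.498 0.338 0.   ]
side cover_grip 0.66 [294. 282.] 322 [0.511 0.135 0.   ]
side flux_jar 0.64 [395. 241.] 1178 [0.774 0.243 0.   ]
side flux_jar 0.42 [314. 315.] 7218 [0.504 0.017 0.   ]
side mask_tape 0.61 [352. 227.] 804 [0.722 0.353 0.   ]
side screwdriver 0.76 [462. 295.] 1190 [ 0.754 -0.009  0.   ]
side setting_block 0.69 [224. 277.] 675 [0.399 0.198 0.   ]
side setting_block 0.68 [254. 242.] 1530 [0.489 0.346 0.   ]
side bar_tip 0.78 [295. 281.] 461 [0.513 0.139 0.   ]
side cover_hole0 0.85 [254. 244.] 1386 [0.486 0.332 0.   ]
side box_thread0 0.88 [314. 317.] 7247 [0.501 0.012 0.   ]
top [[0.017, -0.979, 0.201, 0.395], [-1.0, -0.016, 0.006, 0.165], [-0.003, -0.201, -0.98, 0.883], [0.0, 0.0, 0.0, 1.0]] 452.9444542321181
top box 0.84 [414. 274.] 47
[... 266 characters left out ...]
155.] 825 [0.737 0.158 0.   ]
top mask_tape 0.67 [411. 274.] 4719 [ 0.494 -0.02   0.   ]
top mask_tape 0.62 [239. 155.] 1341 [0.734 0.33  0.   ]
top screwdriver 0.89 [419. 158.] 502 [ 0.734 -0.042  0.   ]
top setting_block 0.74 [312. 327.] 609 [0.388 0.173 0.   ]
top bar_tip 0.53 [417. 284.] 280 [ 0.474 -0.03   0.   ]
top bar_tip 0.38 [233. 274.] 3216 [0.488 0.329 0.   ]
top cover_hole0 0.61 [233. 271.] 3156 [0.493 0.329 0.   ]
top box_thread0 0.64 [413. 276.] 4773 [ 0.49  -0.022  0.   ]
top box_thread0 0.55 [231. 274.] 3258 [0.488 0.333 0.   ]
1.2 [0.1738373  0.60035023 0.2267428 ] [4.41175978e-01 3.11039257e+00 5.31454871e-05] 1.0002035779637188 [-0.16208685  0.06019873 -0.11804518] 0.0188
```

```bash
python3 - <<'E'
import cv2,numpy as np
a=cv2.imread("pics/top0.png")
c=cv2.resize(a[205:345,160:300],None,fx=4,fy=4,interpolation=3); b=cv2.resize(a[205:345,340:500],None,fx=4,fy=4,interpolation=3)
cv2.imwrite("pics/topb.png",b); cv2.imwrite("pics/topc.png",c)
E
```

```text
(no output)
```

View pics/topb.png

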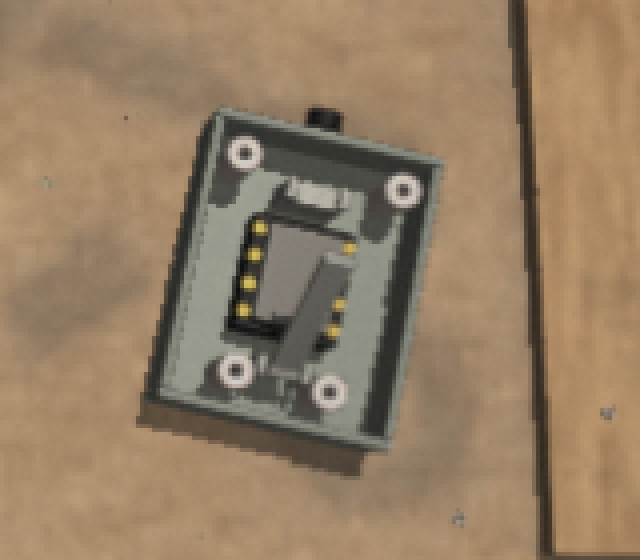

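View pics/topc.png

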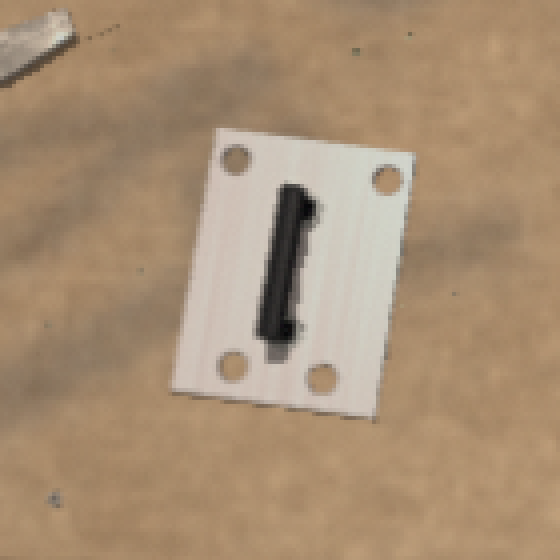

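View pics/side0.png

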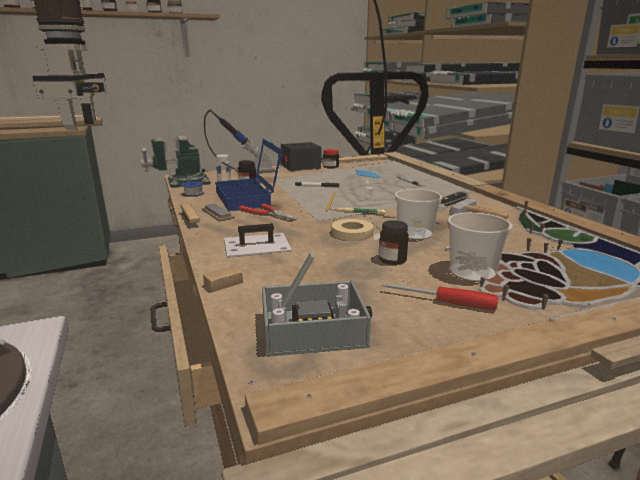

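The top crop shows the box with its bosses at crop pixels (244,153), (403,191), (235,370) and (329,391), wide pair away from the robot and the bar raised. The cover's holes are at (236,158), (388,179), (233,366) and (322,378), facing the same way. The side view shows the bar standing at about 60°, tip near (311,256).

```bash
cat >> h.py <<'E'
H=np.array([[50,38],[50,-38],[-50,22],[-50,-22.]])/1000
def fit(P):  # P world xy of the 4 points -> origin, yaw, residuals (mm)
    m=P.mean(0); a=H-H.mean(0); b=P-m
    yaw=np.arctan2((a[:,0]*b[:,1]-a[:,1]*b[:,0]).sum(),(a*b).sum()); c,s=np.cos(yaw),np.sin(yaw); M=np.array([[c,-s],[s,c]])
    return m-M@H.mean(0),yaw,((P-m-a@M.T)*1000).round(1),np.sqrt((b**2).sum()/(a**2).sum())
def blobs(im,px,sign,r=5):
    g=cv2.resize(im,None,fx=4,fy=4,interpolation=cv2.INTER_CUBIC).astype(float).min(2)*sign; out=[]
    for u,v in px:
        for _ in range(4):
            U,V=int(round(u*4+1.5)),int(round(v*4+1.5)); w=g[V-4*r:V+4*r+1,U-4*r:U+4*r+1]
            w=(w>(w.min()+w.max())/2).astype(float); y,x=np.mgrid[-4*r:4*r+1,-4*r:4*r+1]
            w=w*(x*x+y*y<=16*r*r); u,v=(U+(w*x).sum()/w.sum()-1.5)/4,(V+(w*y).sum()/w.sum()-1.5)/4
        out.append([u,v])
    return np.array(out)
def rows(p,yaw):  # shift in tool axes and turn about tool z to bring TCP to p, tool x at world angle yaw+pi
    s=observe(); T=R.from_rotvec(s["ee_rot"]); c,q=np.cos(yaw),np.sin(yaw)
    G=R.from_matrix(np.array([[-c,-q,0],[-q,c,0],[0,0,-1]]))
    return np.r_[T.inv().apply(np.array(p)-s["position"]),(T.inv()*G).as_rotvec()].round(4)
def inbox(o,yaw,x,y,z): c,s=np.cos(yaw),np.sin(yaw); return np.array([o[0]+c*x-s*y,o[1]+s*x+c*y,z])
E
python3 - <<'E'
from h import *
im=cv2.imread("pics/top0.png")
cb=np.array([[244,153],[403,191],[235,370],[329,391]]); cc=np.array([[236,158],[388,179],[233,366],[322,378]])
pb=(cb+.5)/4-.5+[340,205]; pc=(cc+.5)/4-.5+[160,205]
for nm,px,z,sg in(("box",pb,.048,1),("cover",pc,.003,-1)):
    for q in(px,blobs(im,px,sg)):
        P=plane("top",q,z)[:,:2]; o,y,r,k=fit(P); print(nm,q.round(1).tolist(),o.round(4),round(y,4),r.tolist(),round(k,3))
    if nm=="box": B=(o,y)
for t in(.9,1,1.1,1.2,1.3,1.4):
    p=inbox(*B,-.044+.089*np.cos(t),0,.041+.089*np.sin(t)); print(t,proj("top",p).round(1),proj("side",p).round(1))
print(rows(inbox(*B,-.06,0,.2),B[1]),rows(inbox(*B,-.06,0,.1),B[1]))
E
```

```text
box [[400.6, 242.9], [440.4, 252.4], [398.4, 297.1], [421.9, 302.4]] [ 0.4891 -0.0175] -0.2204 [[-0.1, 0.1], [-0.4, -0.1], [-0.1, 0.0], [0.5, -0.1]] 0.997
box [[400.9, 242.9], [440.4, 252.2], [398.6, 296.6], [422.7, 302.3]] [ 0.4894 -0.0181] -0.2151 [[-0.4, 0.0], [-0.6, 0.4], [0.8, 0.4], [0.2, -0.8]] 0.993
cover [[218.6, 244.1], [256.6, 249.4], [217.9, 296.1], [240.1, 299.1]] [0.4913 0.3281] -0.1178 [[0.5, 0.2], [0.2, -0.2], [-0.4, -0.1], [-0.2, 0.1]] 1.005
cover [[218.5, 244.5], [256.3, 249.5], [217.7, 296.1], [240.1, 299.2]] [0.491  0.3285] -0.1155 [[0.1, -0.1], [0.1, 0.0], [-0.1, 0.1], [-0.1, -0.0]] 1.002
0.9 [[424.8 262.9]] [[321.1 258.4]]
1 [[424.7 266.6]] [[315.8 255.2]]
1.1 [[424.5 270.7]] [[310.2 252.5]]
1.2 [[424.2 275.1]] [[304.2 250.4]]
1.3 [[423.6 279.8]] [[297.9 248.9]]
1.4 [[422.9 284.8]] [[291.4 247.9]]
[-4.153e-01 -5.103e-01  2.670e-02  0.000e+00  1.000e-04 -6.670e-02] [-4.152e-01 -5.103e-01  1.267e-01  0.000e+00  1.000e-04 -6.670e-02]
```

Emit:
jog_arm:
  motion:
    - [[-0.415,-0.51,0.027,0,0,-0.067,1],[-0.415,-0.51,0.027,0,0,-0.067,1],[-0.415,-0.51,0.027,0,0,-0.067,1],[-0.415,-0.51,0.027,0,0,-0.067,1],[-0.415,-0.51,0.027,0,0,-0.067,1],[-0.415,-0.51,0.027,0,0,-0.067,1],[-0.415,-0.51,0.027,0,0,-0.067,1],[-0.415,-0.51,0.027,0,0,-0.067,1],[-0.415,-0.51,0.027,0,0,-0.067,1],[-0.415,-0.51,0.027,0,0,-0.067,1]]
  force: 20

```text
clock: 2.03
position: [0.3368, 0.2152, 0.2099]
ee_rot: [0.337, 3.123, 0.002]
force: [1.4, 0.6, -0.2]
width: 0.328
gripper_force: 0.0
```

```bash
python3 - <<'E'
from h import *
B=((.489,-.0177),-.219)
print(observe()["position"],rows(inbox(*B,-.06,0,.2),B[1]))
E
```

```text
[0.3368025  0.21524502 0.20989384] [-0.1383 -0.1949  0.0097  0.0011  0.0004  0.0043]
```

Emit:
jog_arm:
  motion:
    - [[-0.138,-0.195,0.01,0,0,0.004,1],[-0.138,-0.195,0.01,0,0,0.004,1],[-0.138,-0.195,0.01,0,0,0.004,1],[-0.138,-0.195,0.01,0,0,0.004,1],[-0.138,-0.195,0.01,0,0,0.004,1],[-0.138,-0.195,0.01,0,0,0.004,1],[-0.138,-0.195,0.11,0,0,0.004,1],[-0.138,-0.195,0.11,0,0,0.004,1],[-0.138,-0.195,0.11,0,0,0.004,1],[-0.138,-0.195,0.11,0,0,0.004,1]]

```text
clock: 2.87
position: [0.4271, -0.0034, 0.0967]
ee_rot: [-0.344, -3.117, 0.003]
force: [-1.1, -0.9, 0.1]
width: 0.003
gripper_force: 0.0
```

```bash
python3 - <<'E'
from h import *
B=((.489,-.0177),-.219)
print(observe()["position"],observe()["width"])
for x,z in((-.06,.1),(-.02,.095),(0,.08),(.01,.06),(.015,.047)): print(rows(inbox(*B,x,0,z),B[1]))
E
```

```text
[ 0.42714953 -0.00337165  0.09668085] 0.00346303685371876
[-0.0035 -0.0006 -0.0033 -0.0027 -0.0055 -0.0006]
[-0.0435 -0.0005  0.0014 -0.0027 -0.0055 -0.0006]
[-0.0636 -0.0005  0.0163 -0.0027 -0.0055 -0.0006]
[-0.0737 -0.0004  0.0363 -0.0027 -0.0055 -0.0006]
[-0.0788 -0.0004  0.0492 -0.0027 -0.0055 -0.0006]
```

Emit:
jog_arm:
  motion:
    - [[-0.02,0,0.002,0,0,0,1],[-0.035,0,0.004,0,0,0,1],[-0.045,0,0.008,0,0,0,1],[-0.055,0,0.015,0,0,0,1],[-0.06,0,0.022,0,0,0,1],[-0.065,0,0.03,0,0,0,1],[-0.07,0,0.038,0,0,0,1],[-0.073,0,0.045,0,0,0,1],[-0.075,0,0.05,0,0,0,1],[-0.075,0,0.05,0,0,0,1]]

```text
clock: 3.7
position: [0.5023, -0.0192, 0.0485]
ee_rot: [-0.343, -3.121, 0.001]
force: [-0.3, -0.3, -0.1]
width: 0.008
gripper_force: 0.0
```

```bash
python3 - <<'E'
from h import *
print(observe()["position"],observe()["force"])
B=((.489,-.0177),-.219)
print(rows(inbox(*B,.015,0,.045),B[1]))
E
```

```text
[ 0.50234069 -0.01920661  0.04852686] [-0.34832139 -0.29308127 -0.11743412]
[-0.0017 -0.0014  0.0035 -0.0006 -0.0016  0.    ]
```

Emit:
jog_arm:
  motion:
    - [[0,0,0.001,0,0,0,1],[0,0,0.002,0,0,0,1],[0,0,0.003,0,0,0,1],[0,0,0.003,0,0,0,1]]

```text
clock: 4.03
position: [0.5028, -0.0191, 0.0468]
ee_rot: [0.343, 3.123, 0.0]
force: [0.2, -0.3, -0.2]
width: 0.004
gripper_force: 0.0
```

Emit:
jog_arm:
  motion:
    - [[0,0,0.0005,0,0,0,1],[0,0,0.001,0,0,0,1],[0,0,0.001,0,0,0,1]]

```text
clock: 4.28
position: [0.5029, -0.0191, 0.0457]
ee_rot: [0.343, 3.123, 0.0]
force: [0.7, 0.3, 0.4]
width: 0.005
gripper_force: 0.1
```

Emit:
jog_arm:
  motion:
    - [[0,0,0.0005,0,0,0,1],[0,0,0.001,0,0,0,1],[0,0,0.0015,0,0,0,1],[0,0,0.0015,0,0,0,1]]

```text
clock: 4.62
position: [0.503, -0.0191, 0.0443]
ee_rot: [0.343, 3.123, 0.0]
force: [-0.3, -0.4, 4.0]
width: 0.009
gripper_force: 1.7
```

Emit:
jog_arm:
  motion:
    - [[0,0,0.0005,0,0,0,1],[0,0,0.001,0,0,0,1],[0,0,0.001,0,0,0,1]]

```text
clock: 4.87
position: [0.5031, -0.0191, 0.0439]
ee_rot: [0.343, 3.122, 0.001]
force: [-3.8, 0.9, 15.2]
width: 0.005
gripper_force: 7.5
```

```bash
python3 - <<'E'
from h import *
print(rows([.491,.3284,.2],-.116))
E
```

```text
[ 0.0872  0.3367 -0.1559  0.0006  0.0004 -0.103 ]
```

Emit:
jog_arm:
  motion:
    - [[0,0,-0.04,0,0,0,1],[0,0,-0.08,0,0,0,1],[0,0,-0.12,0,0,0,1],[0,0,-0.155,0,0,0,1],[0,0,-0.155,0,0,0,-1]]

```text
clock: 5.28
position: [0.5063, -0.0195, 0.2044]
ee_rot: [0.343, 3.113, 0.004]
force: [1.7, -0.4, -0.1]
width: 0.042
gripper_force: 0.0
```

```bash
python3 - <<'E'
from h import *
print(rows([.491,.3284,.15],-.116))
im=get_image("side"); cv2.imwrite("pics/s1.png",cv2.resize(im[230:370,220:400],None,fx=4,fy=4)[:,:,::-1])
E
```

```text
[ 0.0912  0.3361  0.0548  0.003   0.0094 -0.1034]
```

View pics/s1.png

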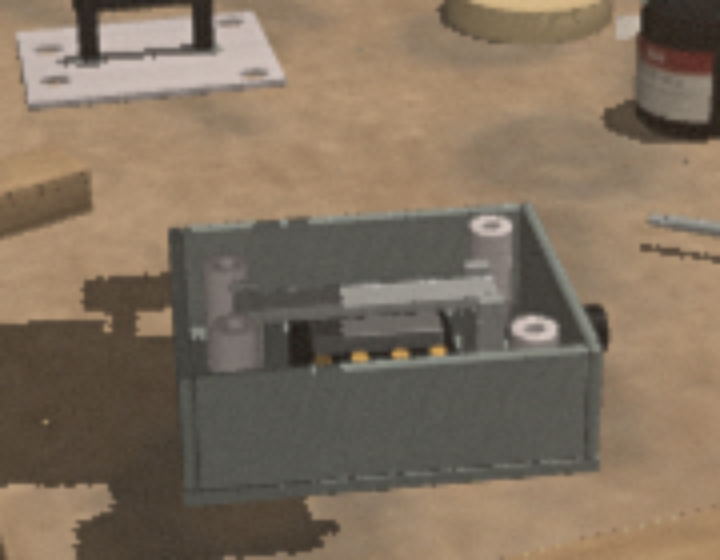

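The bar now lies level in its catch, from crop (235,295) to (495,290). The cover at upper left is undisturbed, so I'm moving to it.

Emit:
jog_arm:
  motion:
    - [[0.091,0.336,0.02,0,0,-0.103,-1],[0.091,0.336,0.02,0,0,-0.103,-1],[0.091,0.336,0.02,0,0,-0.103,-1],[0.091,0.336,0.02,0,0,-0.103,-1],[0.091,0.336,0.02,0,0,-0.103,-1],[0.091,0.336,0.02,0,0,-0.103,-1],[0.091,0.336,0.055,0,0,-0.103,-1],[0.091,0.336,0.055,0,0,-0.103,-1],[0.091,0.336,0.055,0,0,-0.103,-1],[0.091,0.336,0.055,0,0,-0.103,-1]]

```text
clock: 6.17
position: [0.4833, 0.3342, 0.1392]
ee_rot: [-0.17, -3.132, 0.002]
force: [-0.5, 0.4, -0.2]
width: 0.796
gripper_force: 0.0
```

```bash
python3 - <<'E'
from h import *
print(rows([.491,.3284,.08],-.116));print(rows([.491,.3284,.02],-.116))
E
```

```text
[-0.0086 -0.0048  0.0592 -0.0013 -0.0048  0.0078]
[-0.0089 -0.0048  0.1192 -0.0013 -0.0048  0.0078]
```

Emit:
jog_arm:
  motion:
    - [[-0.009,-0.005,0.02,0,0,0.006,-1],[-0.009,-0.005,0.04,0,0,0.006,-1],[-0.009,-0.005,0.06,0,0,0.006,-1],[-0.009,-0.005,0.06,0,0,0.006,-1],[-0.009,-0.005,0.06,0,0,0.006,-1],[-0.009,-0.005,0.06,0,0,0.006,-1]]

```text
clock: 6.67
position: [0.4956, 0.3223, 0.0836]
ee_rot: [0.192, 3.136, -0.0]
force: [-0.1, 0.6, -0.0]
width: 1.004
gripper_force: 0.0
```

```bash
python3 - <<'E'
from h import *
print(rows([.491,.3284,.02],-.116),observe()["position"],observe()["width"])
E
```

```text
[ 0.0053  0.0055  0.0636 -0.      0.0001 -0.0063] [0.49563163 0.32233432 0.0836309 ] 1.0044827781841317
```

Emit:
jog_arm:
  motion:
    - [[0.005,0.0055,0.02,0,0,-0.006,-1],[0.005,0.0055,0.035,0,0,-0.006,-1],[0.005,0.0055,0.05,0,0,-0.006,-1],[0.005,0.0055,0.058,0,0,-0.006,-1],[0.005,0.0055,0.063,0,0,-0.006,-1],[0.005,0.0055,0.063,0,0,-0.006,-1],[0.005,0.0055,0.063,0,0,-0.006,-1]]

```text
clock: 7.25
position: [0.4916, 0.3288, 0.0209]
ee_rot: [0.182, 3.136, 0.001]
force: [-0.2, 0.6, 0.9]
width: 0.999
gripper_force: 0.0
```

Emit:
jog_arm:
  motion:
    - [[0,0,0,0,0,0,1],[0,0,0,0,0,0,1],[0,0,0,0,0,0,1],[0,0,0,0,0,0,1],[0,0,0,0,0,0,1],[0,0,0,0,0,0,1],[0,0,0,0,0,0,1],[0,0,0,0,0,0,1],[0,0,0,0,0,0,1],[0,0,0,0,0,0,1]]
  force: 30

```text
clock: 8.08
position: [0.491, 0.3287, 0.0201]
ee_rot: [0.182, 3.136, 0.0]
force: [-0.1, 0.3, -0.1]
width: 0.325
gripper_force: 0.0
```

Emit:
jog_arm:
  motion:
    - [[0,0,0,0,0,0,1],[0,0,0,0,0,0,1],[0,0,0,0,0,0,1],[0,0,0,0,0,0,1],[0,0,0,0,0,0,1],[0,0,0,0,0,0,1]]
  force: 30

```text
clock: 8.58
position: [0.4911, 0.3287, 0.0202]
ee_rot: [0.182, 3.136, 0.0]
force: [-0.4, -0.2, -0.5]
width: 0.131
gripper_force: 30.0
```

Emit:
jog_arm:
  motion:
    - [[0,0,-0.01,0,0,0,1],[0,0,-0.03,0,0,0,1],[0,0,-0.06,0,0,0,1],[0,0,-0.09,0,0,0,1],[0,0,-0.11,0,0,0,1],[0,0,-0.11,0,0,0,1],[0,0,-0.11,0,0,0,1],[0,0,-0.11,0,0,0,1]]

```text
clock: 9.25
position: [0.4904, 0.3283, 0.1296]
ee_rot: [-0.182, -3.135, 0.001]
force: [-0.1, -0.6, -2.2]
width: 0.127
gripper_force: 30.0
```

```bash
python3 - <<'E'
from h import *
# target: handle centre over box centre; box origin/yaw; same TCP-to-plate relation as grasp (plate z 0 at TCP z .0201)
B=((.489,-.0177),-.219)
print(rows([*B[0],.14],B[1]))
E
```

```text
[-0.0386 -0.3439 -0.0102 -0.0007 -0.0009  0.1033]
```

Emit:
jog_arm:
  motion:
    - [[-0.002,-0.015,-0.01,0,0,0.005,1],[-0.005,-0.045,-0.01,0,0,0.013,1],[-0.009,-0.08,-0.01,0,0,0.024,1],[-0.013,-0.115,-0.01,0,0,0.035,1],[-0.017,-0.15,-0.01,0,0,0.045,1],[-0.021,-0.185,-0.01,0,0,0.056,1],[-0.025,-0.22,-0.01,0,0,0.066,1],[-0.029,-0.255,-0.01,0,0,0.077,1],[-0.032,-0.285,-0.01,0,0,0.086,1],[-0.034,-0.305,-0.01,0,0,0.092,1]]

```text
clock: 10.08
position: [0.488, 0.0174, 0.1395]
ee_rot: [-0.333, -3.122, 0.003]
force: [0.7, 0.5, -2.3]
width: 0.126
gripper_force: 30.0
```

Emit:
jog_arm:
  motion:
    - [[-0.002,-0.015,0,0,0,0.004,1],[-0.004,-0.03,0,0,0,0.008,1],[-0.005,-0.037,0,0,0,0.011,1],[-0.005,-0.039,0,0,0,0.011,1],[-0.005,-0.039,0,0,0,0.011,1],[-0.005,-0.039,0,0,0,0.011,1],[-0.005,-0.039,0,0,0,0.011,1],[-0.005,-0.039,0,0,0,0.011,1]]

```text
clock: 10.75
position: [0.4864, -0.0164, 0.14]
ee_rot: [-0.341, -3.123, -0.0]
force: [0.1, -0.2, -2.8]
width: 0.124
gripper_force: 30.0
```

```bash
python3 - <<'E'
from h import *
B=((.489,-.0177),-.219)
print(observe()["position"],rows([*B[0],.083],B[1]))
E
```

```text
[ 0.48644169 -0.01643816  0.14002322] [-0.0028 -0.0007  0.057   0.0002 -0.0002  0.0017]
```

Emit:
jog_arm:
  motion:
    - [[-0.003,-0.001,0.01,0,0,0.002,1],[-0.003,-0.001,0.025,0,0,0.002,1],[-0.003,-0.001,0.04,0,0,0.002,1],[-0.003,-0.001,0.05,0,0,0.002,1],[-0.003,-0.001,0.055,0,0,0.002,1],[-0.003,-0.001,0.057,0,0,0.002,1],[-0.003,-0.001,0.057,0,0,0.002,1],[-0.003,-0.001,0.057,0,0,0.002,1],[-0.003,-0.001,0.057,0,0,0.002,1]]

```text
clock: 11.5
position: [0.4896, -0.019, 0.0837]
ee_rot: [0.346, 3.121, 0.001]
force: [-0.0, 0.1, -2.5]
width: 0.128
gripper_force: 30.0
```

```bash
python3 - <<'E'
from h import *
B=((.489,-.0177),-.219)
print(observe()["position"],rows([*B[0],.083],B[1]))
t=get_image("top"); s=get_image("side"); cv2.imwrite("pics/t2.png",t[:,:,::-1])
b=np.hstack([cv2.resize(t[225:325,365:465],(400,400),interpolation=3),cv2.resize(s[230:330,260:360],(400,400),interpolation=3)])
cv2.imwrite("pics/e2.png",b[:,:,::-1])
for x,y in H: print(proj("top",inbox(*B[:1],B[1],x,y,.067)).round(1),proj("side",inbox(B[0],B[1],x,y,.067)).round(1))
E
```

```text
[ 0.48962852 -0.01901885  0.08369259] [ 0.0009  0.0011  0.0007  0.0004  0.0011 -0.0019]
[[402.7 241.1]] [[342.6 273.5]]
[[443.2 250.6]] [[353.7 298.2]]
[[400.4 296.6]] [[275.7 282.8]]
[[424.4 302.2]] [[277.7 297.6]]
```

View pics/e2.png

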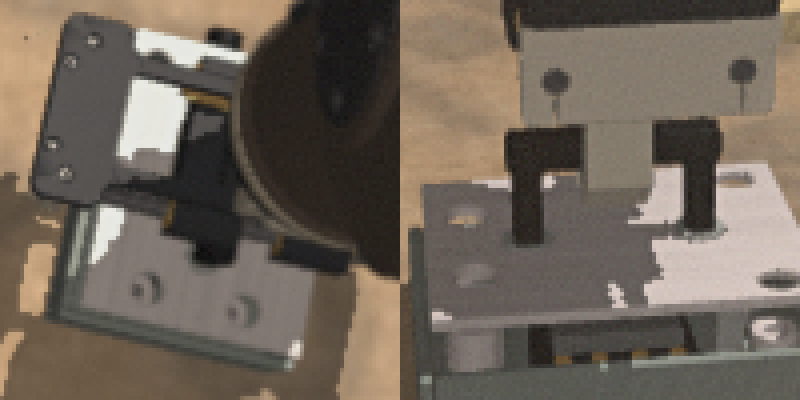

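The right half (side view) shows the cover level above the box with a clear gap and all four holes visible, at crop (466,214), (474,273), (737,180) and (778,281). The top view shows only the narrow pair, at (147,291) and (242,312). Next I compare the cover with the box bosses in the same camera.

```bash
python3 - <<'E'
from h import *
cb=np.array([[490,226],[536,328],[226,264],[236,322]]); pb=(cb+.5)/4-.5+[220,230]
cc=np.array([[337,180],[378,281],[66,214],[74,273]]); pc=(cc+.5)/4-.5+[260,230]
for nm,p,z in(("box",pb,.048),("cover",pc,.066)):
    o,y,r,k=fit(plane("side",p,z)[:,:2]); print(nm,o.round(4),round(y,4),r.tolist(),round(k,3))
q=(np.array([[147,291],[242,312]])+.5)/4-.5+[365,225]; P=plane("top",q,.066)[:,:2]
m=P.mean(0); d=P[0]-P[1]; print("top narrow holes",P.round(4).tolist(),"box est",[inbox((.489,-.0177),-.219,*h,0)[:2].round(4).tolist() for h in H[2:]],"yaw",np.arctan2(-d[0],d[1]),np.hypot(*d))
print(rows([.489,-.0177,.083],-.219))
im=cv2.imread("pics/side0.png"); v=cv2.resize(im[270:340,250:380],None,fx=6,fy=6,interpolation=3); cv2.imwrite("pics/sb.png",v)
E
```

```text
box [ 0.4883 -0.02  ] -0.2262 [[-1.3, -0.7], [0.4, 0.1], [-0.4, -0.9], [1.3, 1.5]] 0.987
cover [ 0.4895 -0.0186] -0.2478 [[-0.1, 0.2], [0.2, -0.8], [-0.7, 0.3], [0.6, 0.2]] 1.004
top narrow holes [[0.4436, 0.0128], [0.4348, -0.0298]] box est [[0.445, 0.0146], [0.4354, -0.0283]] yaw -0.20407647291536402 0.04346364522776035
[ 0.0008  0.0012  0.0007  0.0005  0.001  -0.0019]
```

View pics/sb.png

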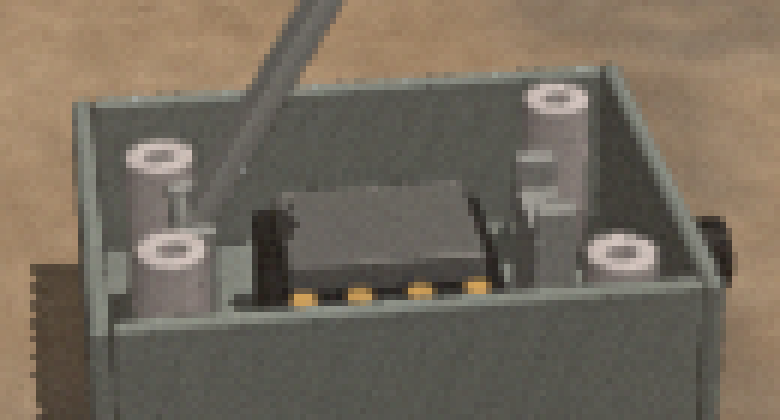

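The clear side view puts the boss tops at crop (557,99), (621,252), (160,157) and (172,251).

```bash
python3 - <<'E'
from h import *
cb=np.array([[557,99],[621,252],[160,157],[172,251]]); pb=(cb+.5)/6-.5+[250,270]
o,y,r,k=fit(plane("side",pb,.048)[:,:2]); print(o.round(4),round(y,4),r.tolist(),round(k,3))
E
```

```text
[ 0.4879 -0.0208] -0.2162 [[-0.2, -0.5], [-0.4, 0.8], [0.4, -0.1], [0.2, -0.2]] 0.993
```

Emit:
jog_arm:
  motion:
    - [[0.0003,0.0012,0.0005,0,0,0,1],[0.0003,0.0012,0.0005,0,0,0,1],[0.0003,0.0012,0.0005,0,0,0,1],[0.0003,0.0012,0.0005,0,0,0,1],[0.0003,0.0012,0.0005,0,0,0,1],[0.0003,0.0012,0.0005,0,0,0,1],[0.0003,0.0012,0.0005,0,0,0,1],[0.0003,0.0012,0.0005,0,0,0,1]]

```text
clock: 12.27
position: [0.4891, -0.0178, 0.0826]
ee_rot: [0.346, 3.122, 0.0]
force: [-0.1, -0.2, -2.5]
width: 0.13
gripper_force: 30.0
```

```bash
python3 - <<'E'
from h import *
t=get_image("top"); s=get_image("side")
b=np.hstack([cv2.resize(t[275:325,375:455],(640,400),interpolation=3)[:,:400],cv2.resize(s[250:330,265:365],(400,320),interpolation=3)[:,:] if 0 else cv2.resize(s[250:330,265:345],(400,400),interpolation=3)])
cv2.imwrite("pics/e3.png",b[:,:,::-1])
print(observe()["position"],np.abs(observe()["dq"]).max(),rows([.489,-.0177,.083],-.219))
E
```

```text
[ 0.48906829 -0.01781283  0.0826177 ] 0.00270645388188698 [ 0.0001  0.0001 -0.0004  0.     -0.     -0.0019]
```

View pics/e3.png

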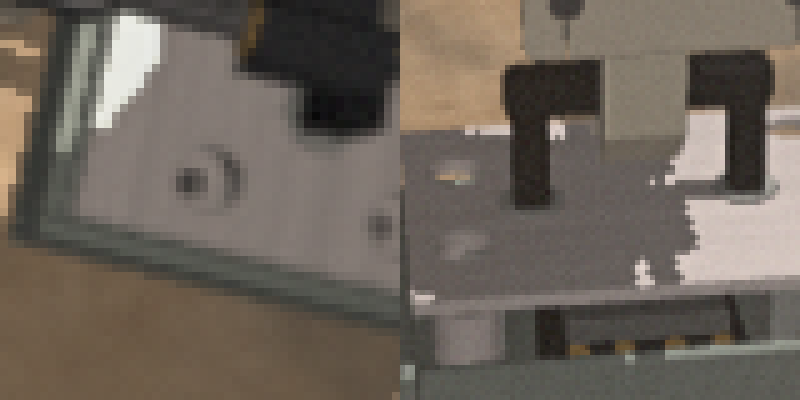

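The cover is held level above the box. In the top crop the bore at (189,182) shows inside hole 2, whose centre is near (210,183), within about 1.5 mm of the expected parallax. The arm is still.

```bash
python3 -c "
from cell import *; print(sign_off())"
```

```text
the job is handed in; nothing more can be done
None
```

I swung the bar home and handed the job in with the cover gripped at 30 N, still and level about 15 mm over the box. By my camera and arm measurements the holes stand within about 2 mm of their bosses; the sign-off gave no verdict to confirm it.

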